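# Break the red taper plug free from the board holder

### The arm

A 6-joint arm with a two-finger parallel gripper is mounted at the origin on the work surface. World frame = base frame: x ahead of the robot, y to its left, z up, the work surface at z = 0. Lengths are in mm, angles in rad, forces in N, time in s.
With the tool pointing down it reaches from about 350 to 975 mm from the base axis. Payload 7.1 kg.
Tool frame: the origin (TCP) lies at the very end of the fingers, on their centre line; the grasp point (between the pads) lies 19 mm behind it (ctrl.grip_depth is the distance from the TCP to the grasp point, in mm); x points along the fingers, z is the direction in which the jaws open and shut, and the axes are right-handed (so a half turn about x gives the same grasp; the last joint's range is limited). The gripper opens to 88 mm and grips with 3 to 60 N. Pads are 20 mm wide; open, the fingers measure 115 mm over their backs; the gripper's body (75 mm by 178 mm) begins 61 mm behind the grasp point.
Start: joints at [1.318, 0.423, 1.63, -0, 1.089, -0.019], TCP at [144.766, 607.986, 222.675] pointing down, gripper open.
Joint ranges: [-3, 3], [-0.9, 2.11], [0.09, 2.58], [-1.31, 4.45], [0.11, 2.69], [-2.54, 2.54]. Speed limits (rad/s): [2.39, 2.39, 3.01, 3.14, 3.14, 3.14].

### API

Orientations are given as a rotation vector (axis times angle).
In Python, from workcell import ctrl gives the robot as it stands. The module is installed in compiled form; this text tells all that it offers.
- The arm moves only by the tool send_rows, never from a script. Its argument "rows" is a list of rows, each a list of 4 numbers: the shift along the tool's x, y, z in mm, then the turn about the tool's x in rad. In form: [[x, y, z, turn], ...]. A call has 1 to 10 rows; each row shifts and turns the pose as measured when the row begins, along the tool's axes as they then stand; what a row does not reach is not made up. A row lasts 1/12 s, in which the tool goes at most 41.7 mm and 7.16 degrees, less where a joint would pass 70% of its speed; a pose out of reach is approached as far as the arm can. A call with a gripper value outside its range is refused whole. "fingers" is the opening, from 0 (shut) to 1 (fully open), set as the call begins (left out, the last holds). The fingers move at their own pace and stop on an object; the grip force is fixed at half the most. Time passes only in rows, so rows that do not move let the fingers close. It gives the time, the measured TCP pose, the force and the opening at its end, in the units of the state.
- ctrl.get_obs(): the state, without advancing time (a new reading comes with each control period).
- ctrl.get_image(name): name is "scene" or "top" or "wrist"; returns a dict with "img" (480x640x3 uint8, red, green, blue), "depth" (480x640 float32, mm along the optical axis (not along the pixel's ray), 0 where there is no reading), "mtx" (3x3 intrinsics, pixels), "world_from_camera" (4x4, takes a point from camera to world coordinates). Camera axes: x right, y down, z forward; pixel columns grow to the right and rows downward; lengths in mm; the calibration is good to about 2 mm. A picture is of the moment at which its call begins.
- ctrl.close_job(): hands the job in, once; it reports no verdict.
The state is a dict: "t": time; "qpos": joint angles; "qvel": joint speeds; "joint_torque": joint torques, N m; "ee_pos": TCP position; "orientation": TCP orientation; "ft_force": force on the tool from outside, world axes, zero at the start; "moment": the same for the moment, N m; "width": finger opening in mm.
Only numpy, scipy, OpenCV 4.12 (cv2) and the standard library are available. Lean on these libraries where they do the work, as an engineer would, in place of code of your own. Each camera call takes 0.05 s, during which the arm holds its last target.

### The job

The red-handled tapered plug is jammed in its socket on the circuit-board holder. Twist it by its handle, at least a third of a right angle either way while it is still down in its socket, to break the taper free; then pull it up out of the socket, lower it into the blue parts tray and let go of it there - do not drop it in. Leave the black-handled plug seated as it is.

Things in the scene. Friction and masses are not known exactly. Their poses are not given: they have to be found in the camera images.
- red_plug_grip (a point): Centre of the red bar handle of the plug to remove: 46 mm long (its x), 16 mm thick (its y), 28 mm high (its z, up along the plug); pinch it from above across the 16 mm. Below the handle a neck 18 mm across, 8 mm high, then a steel collar 46 mm across whose top is 22 mm below this point. The flat foot, 28 mm across, is 78 mm below this point.
- red_plug_center (a point): Half-way up the same 92 mm tall, 300 g plug, on its axis: 32 mm below the handle's centre. Same axes. Its taper, 28 to 39 mm across, is jammed in one of the holder's two sockets (which one varies), handle along the holder's x. It resists turning with up to 0.3 N m and a straight pull with some 30 N; turned 20 degrees or more, either way, it is free and lifts out loosely (50 mm clears it).
- black_plug_center (a point): Point half-way up on the axis of the black-handled plug, same shape and size as the red one, seated in the other socket. It is to stay there.
- holder: Circuit-board holder, fixed: two rails 340 mm long (its x), 30 mm high, 190 mm apart (its y), a green board between, jaws with black knobs up to 67 mm high. Origin on the table midway between the rails, z up. At x = -100, y = +95 and -95 mm stand round steel sockets, 58 mm across, rim 82 mm above the table. Foot of a seated plug 36 mm, its handle's centre 114 mm above the table.
- tray: Blue parts tray, fixed to the table, open on top: 220 mm (its x) by 170 mm (its y) outside, walls 5 mm thick and 30 mm high, floor 5 mm thick. Origin at the centre of its underside; z up. A loose brass thumb nut, 24 mm across and 16 mm high, lies in it near its corner at -x, +y.
Things that resemble listed ones, but are neither listed nor needed, are in the scene too. Leave any green, purple or yellow look-alike of the part that bears black_plug_center alone.

How it is judged (in metres and radians):
On the way, in this order (a step that is already met when the one before it is completed fails the run):
1. the red plug is turned at least 20 degrees from its starting direction while still down in its socket (lifted less than 12 mm) (angle between the x axis of red_plug_center and the x axis of holder, either way round above 0.35 rad and distance of red_plug_center from where it was at the start of the episode below 0.012 m and angle between red_plug_center's own z axis and vertical below 0.2 rad), for 0.1 s.
2. the red plug is pulled up clear of its socket (lifted at least 50 mm) (height (world z) of red_plug_center above 0.132 m), for 0.1 s.
3. the red plug, still in the fingers, is lowered into the tray (its half-way point over the tray and less than 75 mm above the table) (contact force between the fingers and red_plug above 0.5 N and height (world z) of red_plug_center below 0.075 m and x of red_plug_center in the frame of tray between -0.11 and 0.11 m and y of red_plug_center in the frame of tray between -0.085 and 0.085 m), for 0.05 s.
At the end, for the whole second after the job is handed in: The red plug rests in the tray, standing or lying, its half-way point inside the tray's walls and less than 60 mm above the table; the black plug is still seated (moved less than 8 mm, turned less than 0.15 rad) (height (world z) of red_plug_center below 0.06 m and x of red_plug_center in the frame of tray between -0.105 and 0.105 m and y of red_plug_center in the frame of tray between -0.08 and 0.08 m and distance of black_plug_center from where it was at the start of the episode below 0.008 m and angle between the x axis of black_plug_center and the x axis of holder, either way round below 0.15 rad); the robot touches nothing.
It fails at once if the black plug is turned or pulled from its seat (more than 10 mm or 0.25 rad) (distance of black_plug_center from where it was at the start of the episode above 0.01 m or angle between the x axis of black_plug_center and the x axis of holder, either way round above 0.25 rad).
It also fails if it takes over 48 s, if anything falls off the work surface, if the arm or the gripper's body presses on something with over 40 N, if the wrist force passes 120 N, or if a joint passes its speed limit or range.

## Working session

There is one attempt and no reset: what is moved stays moved. The work goes in short steps, Python scripts to look and compute and a tool call to move; the robot and the scene stay as the last step left them, time stands still between calls to the robot, and variables do not carry over. Pictures are saved under pics/ and viewed, and the job is handed in when it is done.

Besides the shell and the picture viewer there is one more tool, called after "Emit:" by a JSON object that holds its "op" and its "data". send_rows: Moves the arm, as the interface text tells. Its arguments: {"type":"object","properties":{"rows":{"type":"array"},"fingers":{"type":"number"}},"required":["rows"]}

```bash
mkdir -p pics; cat > h.py <<'E'
import numpy as np, cv2
from workcell import ctrl
def grab(n,f=None):
    d=ctrl.get_image(n)
    if f: cv2.imwrite('pics/'+f,d['img'][:,:,::-1])
    return d
def pts(d):
    K=d['mtx'];z=d['depth'].astype(float)
    v,u=np.mgrid[0:480,0:640]
    P=np.stack([(u-K[0,2])/K[0,0]*z,(v-K[1,2])/K[1,1]*z,z,np.ones_like(z)],-1)
    W=(P@np.array(d['world_from_camera']).T)[...,:3]
    W[z==0]=np.nan
    return W
E
python3 - <<'E'
from h import *
np.set_printoptions(suppress=True,precision=3)
o=ctrl.get_obs();print(o)
for n in('top','scene'):
    d=grab(n,n+'1.png');np.savez('/tmp/%s.npz'%n,**d);print(d['world_from_camera'],d['mtx'])
E
```

```text
{'t': 0.0, 'qpos': array([ 1.318,  0.424,  1.631, -0.   ,  1.089, -0.019]), 'qvel': array([-0.   , -0.001, -0.   ,  0.001,  0.003, -0.   ]), 'joint_torque': array([  0.002, -54.464, -27.367,   0.064,   0.023,  -0.   ]), 'ee_pos': array([144.643, 607.473, 221.911]), 'orientation': array([-1.036,  1.312,  1.035]), 'ft_force': array([ 0.714,  1.22 , -0.144]), 'moment': array([-0.022,  0.006, -0.027]), 'width': 87.77747521920733}
[[ -0.008  -0.997   0.071 444.922]
 [ -1.      0.008  -0.005  -7.077]
 [  0.004  -0.071  -0.997 841.258]
 [  0.      0.      0.      1.   ]] [[439.953   0.    318.81 ]
 [  0.    439.953 232.139]
 [  0.      0.      1.   ]]
[[ -0.876   0.404  -0.264 743.194]
 [  0.483   0.748  -0.455 399.539]
 [  0.014  -0.526  -0.85  856.467]
 [  0.      0.      0.      1.   ]] [[440.807   0.    321.431]
 [  0.    440.807 241.993]
 [  0.      0.      1.   ]]
```

View pics/top1.png

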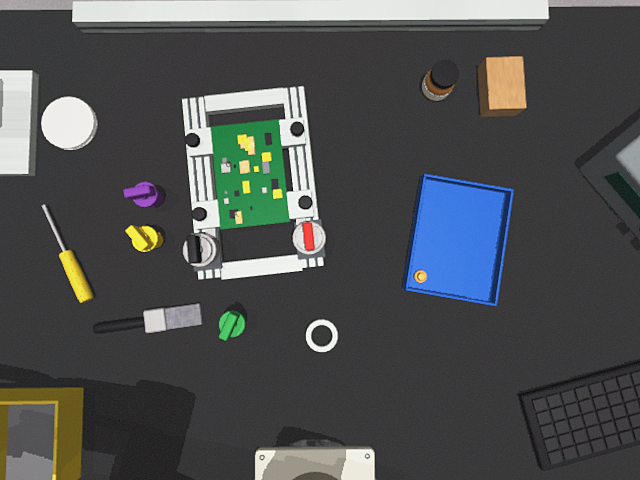

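View pics/scene1.png

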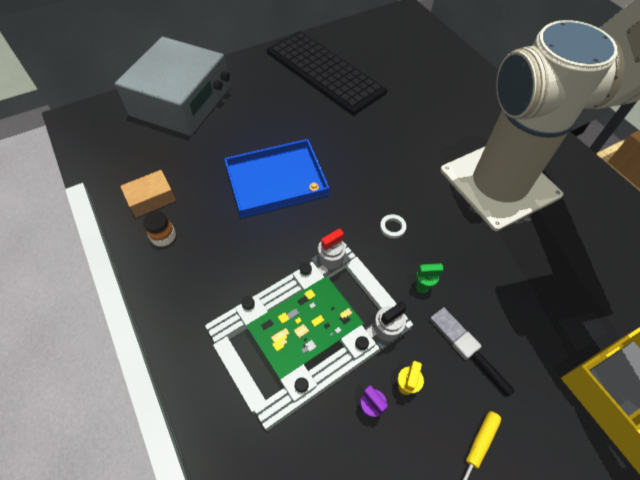

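The top view shows the red handle at about (308,236), in the near-right socket. The black handle is at (195,249), the tray is centred near (459,240) and the brass nut is at (421,276). The yellow, purple and green look-alikes stand loose on the left. Only one handle is red. Next I'll measure it and enlarge a crop to confirm.

```bash
cat > m.py <<'E'
from h import *
np.set_printoptions(suppress=True,precision=2)
for n in('top','scene'):
    d=dict(np.load('/tmp/%s.npz'%n));W=pts(d);hsv=cv2.cvtColor(d['img'],cv2.COLOR_RGB2HSV)
    H,S,V=[hsv[...,i].astype(int) for i in range(3)]
    red=((H<6)|(H>174))&(S>180)&(V>90)
    nn,l,st,c=cv2.connectedComponentsWithStats(red.astype(np.uint8))
    i=1+np.argmax(st[1:,4]);print(n,'red',st[i],c[i])
    p=W[l==i];p=p[~np.isnan(p[:,0])];zt=np.percentile(p[:,2],90);print('ztop',zt)
    q=p[abs(p[:,2]-128)<5]
    r=cv2.minAreaRect(q[:,:2].astype(np.float32));print('red rect top',r,q.mean(0),len(q))
    blue=(H>100)&(H<125)&(S>170)&(V>60)
    nn,l,st,c=cv2.connectedComponentsWithStats(blue.astype(np.uint8))
    i=1+np.argmax(st[1:,4]);p=W[l==i];p=p[~np.isnan(p[:,0])]
    print('tray z',np.percentile(p[:,2],[5,50,95]))
    q=p[abs(p[:,2]-30)<5];print('tray rim',cv2.minAreaRect(q[:,:2].astype(np.float32)))
    q=p[p[:,2]<60];print('tray all',cv2.minAreaRect(q[:,:2].astype(np.float32)))
    nut=(H>10)&(H<28)&(S>120)&(V>120)
    # steel: points with z in 78..96 near sockets
    m=(W[...,2]>78)&(W[...,2]<100)&(W[...,0]<480)&(W[...,0]>380)
    nn,l,st,c=cv2.connectedComponentsWithStats(m.astype(np.uint8))
    for k in range(1,nn):
        if st[k,4]>60:
            p=W[l==k];print('steel',c[k],cv2.minEnclosingCircle(p[:,:2].astype(np.float32)),np.median(p,0),st[k,4])
    m=(W[...,2]>118)&(W[...,2]<135)
    nn,l,st,c=cv2.connectedComponentsWithStats(m.astype(np.uint8))
    for k in range(1,nn):
        if st[k,4]>60:
            p=W[l==k];print('high',c[k],cv2.minAreaRect(p[:,:2].astype(np.float32)),p.mean(0),st[k,4])
    if n=='top':
        a=d['img'][190:290,160:350,::-1];cv2.imwrite('pics/crop1.png',cv2.resize(a,None,fx=4,fy=4,interpolation=cv2.INTER_CUBIC))
E
python3 m.py
```

```text
top red [303 223  11  27 227] [308.15 235.78]
ztop 130.22990455542757
red rect top ((489.5835266113281, 6.811798095703125), (43.528167724609375, 14.170894622802734), 5.885727405548096) [489.99   6.83 128.71] 227
tray z [ 3.72  6.4  30.68]
tray rim ((488.1387023925781, -270.8227233886719), (170.936767578125, 219.47134399414062), 79.43526458740234)
tray all ((490.8807067871094, -277.7292785644531), (183.84083557128906, 227.55429077148438), 79.37635803222656)
steel [308.45 248.15] ((477.6782531738281, 7.255259037017822), 25.102455139160156) [471.64   8.15  84.04] 187
steel [184.97 252.23] ((465.54400634765625, 216.10263061523438), 14.390307426452637) [466.34 216.98  90.93] 62
steel [206.15 254.67] ((462.20867919921875, 190.25794982910156), 26.51814842224121) [462.63 181.35  90.14] 307
high [307.82 236.37] ((489.2831726074219, 7.442266464233398), (45.56903839111328, 15.852875709533691), 5.91243839263916) [489.05   7.37 128.48] 273
high [192.14 249.21] ((470.0067443847656, 195.94229125976562), (45.90248107910156, 16.43021583557129), 5.691492080688477) [469.79 194.79 127.86] 312
scene red 
[... 416 characters left out ...]
7369689941406), 79.01655578613281)
steel [341.89 246.95] ((470.5594482421875, 16.90216064453125), 17.19422721862793) [474.    17.46  84.45] 75
steel [398.62 323.67] ((460.5672607421875, 208.9381103515625), 22.298078536987305) [465.34 211.22  91.72] 200
high [511.   162.59] ((35.719024658203125, 19.80230712890625), (62.20017623901367, 137.33648681640625), 29.25822639465332) [ 48.38  26.81 126.85] 366
high [332.1 236.8] ((490.8190612792969, 7.509342193603516), (46.12942123413086, 16.556882858276367), 4.401169776916504) [492.12   8.56 127.15] 204
high [393.63 310.93] ((471.87908935546875, 195.53948974609375), (46.27861785888672, 15.921829223632812), 6.622711658477783) [473.07 196.54 127.71] 239
```

View pics/crop1.png

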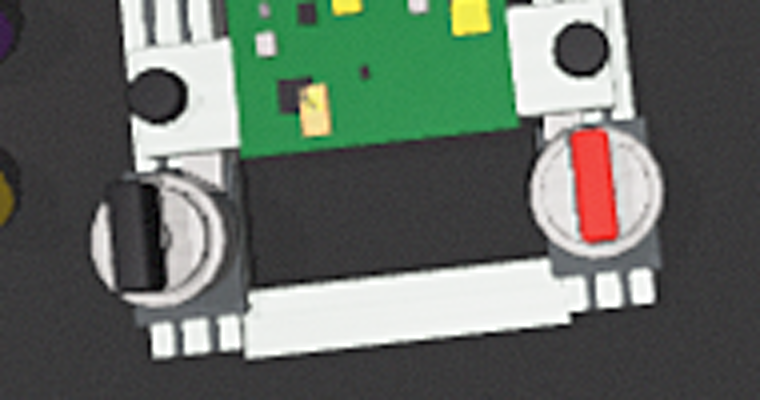

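Both views agree on the red plug: top face at z≈128, 46×16 mm, centre about (490,7.5), long axis at about +5.9°. The black plug is 189 mm away, perpendicular to that axis, which matches the holder's 190 mm. So the handle at crop (595,185) is the red bar seated in its socket. Next come the tool-axis maths and a check of the approach path.

```bash
cat > g.py <<'E'
from h import *
from scipy.spatial.transform import Rotation as Rn
np.set_printoptions(suppress=True,precision=3)
def rel(target=None,hyaw=None):
    o=ctrl.get_obs();R=Rn.from_rotvec(o['orientation']).as_matrix()
    print('t',o['t'],'tcp',o['ee_pos'],'F',o['ft_force'],'M',o['moment'],'w',o['width'],'q',o['qpos'])
    print('R',R.tolist())
    zy=np.degrees(np.arctan2(R[1,2],R[0,2]));print('jaw yaw deg',zy)
    if target is not None: print('shift tool',R.T@(np.array(target)-o['ee_pos']))
    if hyaw is not None:
        # tool x down: positive turn about x is negative world yaw
        e=(hyaw+90-zy+90)%180-90; print('turn about tool x rad',-np.radians(e))
    return o,R
E
python3 - <<'E'
from g import *
rel([490,7.5,222],5.9)
d=dict(np.load('/tmp/top.npz'));W=pts(d)
P=W.reshape(-1,3);P=P[~np.isnan(P[:,0])]
a=np.array([145,608.]);b=np.array([490,7.5]);u=(b-a)/np.linalg.norm(b-a)
s=(P[:,:2]-a)@u;c=(P[:,:2]-a)@np.array([-u[1],u[0]])
for k in range(-50,740,50):
    m=(abs(s-k)<25)&(abs(c)<120);print(k,np.percentile(P[m,2],99.5) if m.any() else None)
# tray interior
m=(abs(P[:,0]-488)<110)&(abs(P[:,1]+271)<130)&(P[:,2]>12)
hs=cv2.cvtColor(d['img'],cv2.COLOR_RGB2HSV)
m=(hs[...,0]<30)&(hs[...,1]>100)&(hs[...,2]>120);m[:,:405]=0;m[:,520:]=0;m[:150]=0
print('nut',np.nanmean(W[m],0),m.sum())
E
```

```text
t 0.1 tcp [144.637 607.527 221.966] F [-0.291  0.359  0.854] M [-0.011 -0.016  0.03 ] w 87.56958472256795 q [ 1.318  0.424  1.631 -0.     1.089 -0.019]
R [[-0.00034482727265688906, -0.9727945730338097, 0.23166916016190042], [-0.0013522564407962845, 0.23166941572955702, 0.9727936334177173], [-0.9999990262478612, 2.2169661506588056e-05, -0.0013953536597406946]]
jaw yaw deg 76.60462459590735
shift tool [   0.658 -474.975 -503.692]
turn about tool x rad -0.3367678312097481
-50 None
0 44.64324996835495
50 52.023840541723374
100 81.6702423019642
150 83.05411512184853
200 82.13498787101418
250 20.772486922540867
300 25.121375830733374
350 23.114706723554747
400 22.59389835702143
450 20.98111280081664
500 130.42088214001657
550 129.31894029124177
600 53.45692719004571
650 92.89855332210443
700 130.4540260035622
nut [ 420.194 -198.865   17.241] 112
```

Emit:
{"op": "send_rows", "data": {"rows": [[0,-13,-14,0],[0,-26,-28,0],[0,-26,-28,0],[0,-26,-28,0],[0,-26,-28,0],[0,-26,-28,0],[0,-26,-28,0],[0,-26,-28,0],[0,-26,-28,0],[0,-26,-28,0]], "fingers": 1}}

```text
t: 0.93
ee_pos: [325.3, 283.4, 218.5]
orientation: [-1.045, 1.31, 1.044]
ft_force: [0.4, 0.0, 0.4]
width: 88.0
```

```bash
python3 -c "
from g import *
rel([490,7.5,222],5.9)"
```

```text
t 0.9333 tcp [325.254 283.351 218.454] F [0.418 0.037 0.429] M [ 0.03   0.016 -0.032] w 87.97875052386566 q [ 0.689  0.142  2.04  -0.     0.963 -0.659]
R [[-0.0024353389927405655, -0.9754158822749979, 0.2203586298053195], [-0.002303039452769051, 0.2203641697017788, 0.9754149520695922], [-0.9999943825508568, 0.0018679714486774524, -0.0027830827148144777]]
jaw yaw deg 77.26985195706591
shift tool [  -3.312 -221.476 -232.776]
turn about tool x rad -0.3251574234831779
```

Emit:
{"op": "send_rows", "data": {"rows": [[-1,-25,-27,0],[-1,-25,-27,0],[-1,-25,-27,0],[0,-25,-27,0],[0,-25,-27,0],[0,-25,-27,0],[0,-25,-26,0],[0,-22,-22,0],[0,-12,-12,0],[0,0,0,0]]}}

```text
t: 1.77
ee_pos: [486.2, -0.4, 221.4]
orientation: [-1.042, 1.312, 1.039]
ft_force: [-0.9, 0.3, -0.9]
width: 87.9
```

Emit:
{"op": "send_rows", "data": {"rows": [[0,0,0,-0.08],[0,0,0,-0.1],[0,0,0,-0.1],[0,0,0,-0.05],[0,0,0,0],[0,0,0,0]]}}

```text
t: 2.27
ee_pos: [482.9, 0.8, 219.5]
orientation: [-1.29, 1.161, 1.296]
ft_force: [0.9, 0.2, 0.7]
width: 87.7
```

```bash
python3 -c "
from g import *
rel([490,7.5,150],5.9)
d=grab('wrist','w1.png');np.savez('/tmp/w.npz',**d)
W=pts(d);hsv=cv2.cvtColor(d['img'],cv2.COLOR_RGB2HSV)
H,S,V=[hsv[...,i].astype(int) for i in range(3)]
m=((H<6)|(H>174))&(S>180)&(V>90)&(abs(W[...,2]-128)<5)
p=W[m];print(m.sum(),cv2.minAreaRect(p[:,:2].astype(np.float32)),p.mean(0))
"
```

```text
t 2.2667 tcp [482.945   0.835 219.464] F [0.945 0.236 0.691] M [ 0.026 -0.008 -0.008] w 87.66196069673516 q [-0.021  0.222  1.935 -0.003  0.992 -1.703]
R [[-0.007167581382450411, -0.9936704507601761, -0.11210557998241943], [-0.0023926053918835732, -0.11209109733643596, 0.993695054499796], [-0.999971450200737, 0.007390614587591937, -0.001574039215837042]]
jaw yaw deg 96.43671531423497
shift tool [69.396 -8.27   5.941]
turn about tool x rad 0.00936744937927618
4 ((468.47454833984375, 6.552124977111816), (0.7045587301254272, 4.5685296058654785), 8.358657836914062) [468.746   5.618 126.703]
```

View pics/w1.png

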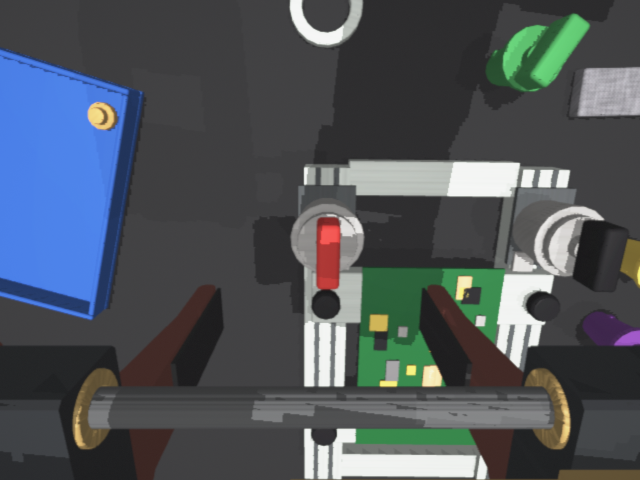

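The wrist view shows the red handle at about (328,252), in the shadow of the gripper, with clear space for both fingers. The neighbouring jaw knob at (326,303) is low. I'll measure again with a looser threshold.

```bash
cat > wm.py <<'E'
from g import *
def wm(f=None):
    d=grab('wrist',f);W=pts(d);hsv=cv2.cvtColor(d['img'],cv2.COLOR_RGB2HSV)
    H,S,V=[hsv[...,i].astype(int) for i in range(3)]
    r=((H<8)|(H>172))&(S>150)&(V>50)
    r[320:]=0
    p=W[r];zt=np.nanpercentile(p[:,2],90);q=p[abs(p[:,2]-zt)<4]
    print('red',r.sum(),'ztop',zt,cv2.minAreaRect(q[:,:2].astype(np.float32)),np.nanmean(q,0))
    return d,W
if __name__=='__main__': wm()
E
python3 wm.py
```

```text
red 1540 ztop 129.37813345122785 ((490.40081787109375, 6.162970066070557), (45.15517044067383, 14.669631004333496), 6.274247169494629) [489.333   5.767 128.377]
```

Emit:
{"op": "send_rows", "data": {"rows": [[20,-4,3,0.01],[25,-4,3,0],[20,0,0,0],[5,0,0,0],[0,0,0,0]]}}

```text
t: 2.78
ee_pos: [491.6, 8.9, 149.0]
orientation: [-1.281, 1.165, 1.281]
ft_force: [0.4, -0.1, 1.3]
width: 87.7
```

```bash
python3 -c "
from wm import *
rel([490.3,7,98],6)
wm('w2.png')"
```

```text
t 2.7833 tcp [491.616   8.913 149.022] F [ 0.365 -0.09   1.312] M [ 0.041 -0.019 -0.015] w 87.72045790457891 q [-0.005  0.339  1.974 -0.003  0.831 -1.67 ]
R [[-0.0019710790614782814, -0.995318984073194, -0.09662419361029095], [-0.002345480413219081, -0.09661951402622557, 0.9953186264864975], [-0.9999953067734695, 0.0021884818577229126, -0.002144056481021589]]
jaw yaw deg 95.54482215112009
shift tool [51.029  1.383 -1.668]
turn about tool x rad -0.007944352145099665
red 2679 ztop 129.21109418332355 ((488.6463623046875, 5.81089448928833), (41.98419952392578, 15.052865028381348), 5.958322525024414) [487.632   5.699 128.305]
```

Emit:
{"op": "send_rows", "data": {"rows": [[15,1,-1.5,-0.005],[15,1,-0.5,0],[12,0,0,0],[6,0,0,0],[2,0,0,0],[0,0,0,0]]}}

```text
t: 3.33
ee_pos: [494.5, 6.5, 104.4]
orientation: [-1.288, 1.156, 1.275]
ft_force: [-0.8, -0.1, -0.0]
width: 87.6
```

```bash
python3 -c "
from wm import *
rel([490,7,98],6)
wm('w3.png')"
```

```text
t 3.3333 tcp [494.473   6.497 104.392] F [-0.847 -0.118 -0.048] M [-0.     0.025 -0.012] w 87.62303811547045 q [-0.009  0.415  1.999 -0.004  0.719 -1.677]
R [[0.008463074527983117, -0.9949835635322308, -0.09967991106655882], [-0.0024854627969671528, -0.099704103692737, 0.9950140271280163], [-0.9999610986654525, -0.008173127157412086, -0.003316797891050577]]
jaw yaw deg 95.7207702103079
shift tool [6.353 4.453 0.967]
turn about tool x rad -0.004873479199778393
red 2640 ztop 129.1144555566956 ((478.58966064453125, 4.511399745941162), (22.11131477355957, 14.906244277954102), 6.479863166809082) [477.602   4.497 128.223]
```

View pics/w3.png

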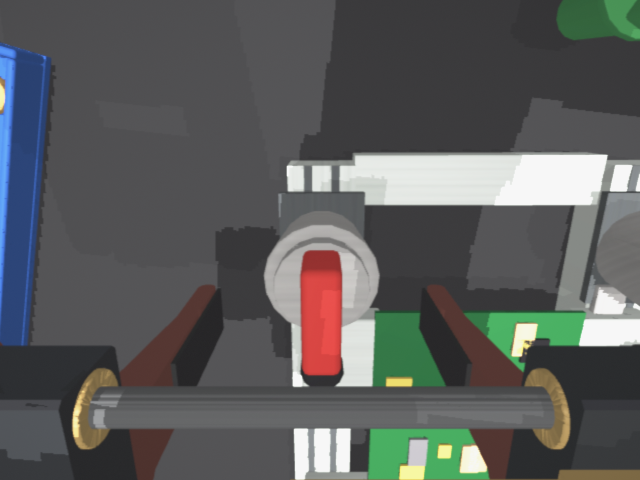

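The fingertips at columns 212 and 432 straddle the handle, which is centred at column 322, so the jaws are centred across it. I'll correct 4.5 mm along the handle, drop the last 6 mm and close.

Emit:
{"op": "send_rows", "data": {"rows": [[3,3,0.3,0],[3,2,0.3,-0.005],[1.5,1,0,0],[0,0,0,0]]}}

```text
t: 3.72
ee_pos: [489.8, 6.5, 98.9]
orientation: [-1.295, 1.15, 1.275]
ft_force: [-0.3, -0.2, -0.2]
width: 87.8
```

Emit:
{"op": "send_rows", "data": {"rows": [[0,0,0,0],[0,0,0,0],[0,0,0,0],[0,0,0,0],[0,0,0,0],[0,0,0,0],[0,0,0,0],[0,0,0,0]], "fingers": 0}}

```text
t: 4.38
ee_pos: [490.1, 6.5, 99.3]
orientation: [-1.295, 1.15, 1.274]
ft_force: [-0.2, -0.1, 0.3]
width: 38.2
```

```bash
python3 -c "
from g import *
rel([490,7,98],6)"
```

```text
t 4.3833 tcp [490.086   6.504  99.322] F [-0.218 -0.124  0.328] M [ 0.033 -0.019  0.036] w 38.19188363263571 q [-0.01   0.417  2.014 -0.004  0.696 -1.683]
R [[0.013893122182785628, -0.9943768647691311, -0.10498396052696507], [-0.002500685602730257, -0.10502831922417141, 0.9944660872711858], [-0.9999003588995907, -0.013553706978488012, -0.003945795181050288]]
jaw yaw deg 96.02628954506913
shift tool [1.32  0.051 0.508]
turn about tool x rad 0.00045883912030781406
```

Emit:
{"op": "send_rows", "data": {"rows": [[0,0,0,0],[0,0,0,0],[0,0,0,0],[0,0,0,0],[0,0,0,0],[0,0,0,0],[0,0,0,0],[0,0,0,0]]}}

```text
t: 5.05
ee_pos: [490.1, 6.4, 99.3]
orientation: [-1.295, 1.15, 1.274]
ft_force: [-0.9, -0.2, -0.2]
width: 15.8
```

Width is 15.8 mm, so it has the handle. Now I'll twist in small steps.

Emit:
{"op": "send_rows", "data": {"rows": [[0,0,0,0.05],[0,0,0,0.06],[0,0,0,0.06],[0,0,0,0.06]]}}

```text
t: 5.38
ee_pos: [489.6, 6.2, 99.0]
orientation: [-1.12, 1.261, 1.102]
ft_force: [-0.2, -2.5, 0.8]
width: 16.0
```

```bash
python3 -c "
from g import *
rel([490,6.5,99.3],6)"
```

```text
t 5.3833 tcp [489.594   6.225  99.049] F [-0.242 -2.454  0.825] M [-0.583  0.254  0.075] w 16.03001127708716 q [-0.01   0.418  2.014 -0.005  0.697 -1.446]
R [[0.012753690369681103, -0.9913687405326983, 0.13048127711118634], [-0.0033072241157005577, 0.13044935441248198, 0.9914494582186303], [-0.9999131990580998, -0.013076170233618067, -0.001614967931139799]]
jaw yaw deg 82.50258581132186
shift tool [-0.247 -0.37   0.325]
turn about tool x rad -0.2355743180978326
```

Emit:
{"op": "send_rows", "data": {"rows": [[0,0,0,0.06],[0,0,0,0.06],[0,0,0,0.06],[0,0,0,0.06],[0,0,0,0.06],[0,0,0,0.05],[0,0,0,0],[0,0,0,0]]}}

```text
t: 6.05
ee_pos: [490.3, 6.3, 99.1]
orientation: [-0.842, 1.394, 0.825]
ft_force: [0.3, 0.1, -1.1]
width: 16.0
```

```bash
python3 -c "
from g import *
rel([490,6.5,99.3],6)
for n in ('scene','top'):
  d=grab(n);a=d['img']
  a=a[190:290,270:400] if n=='scene' else a[190:290,250:380]
  cv2.imwrite('pics/%s_tw.png'%n,cv2.resize(a[:,:,::-1],None,fx=5,fy=5,interpolation=cv2.INTER_CUBIC))
grab('wrist','w4.png')
"
```

```text
t 6.05 tcp [490.273   6.285  99.072] F [ 0.303  0.119 -1.067] M [-0.158  0.01  -0.011] w 16.040280052382275 q [-0.009  0.418  2.014 -0.006  0.695 -1.077]
R [[0.014252915125153143, -0.8781342229988262, 0.4782019874578972], [-0.003662483643729675, 0.4782015100752014, 0.8782425074974203], [-0.999891714449117, -0.014268922876126022, 0.003599613307089411]]
jaw yaw deg 61.43176119643915
shift tool [-0.233  0.339  0.06 ]
turn about tool x rad -0.6033295837378023
```

View pics/w4.png

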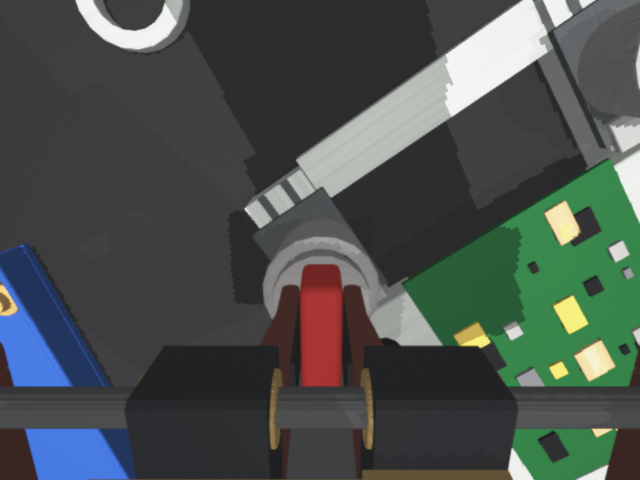

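View pics/scene_tw.png

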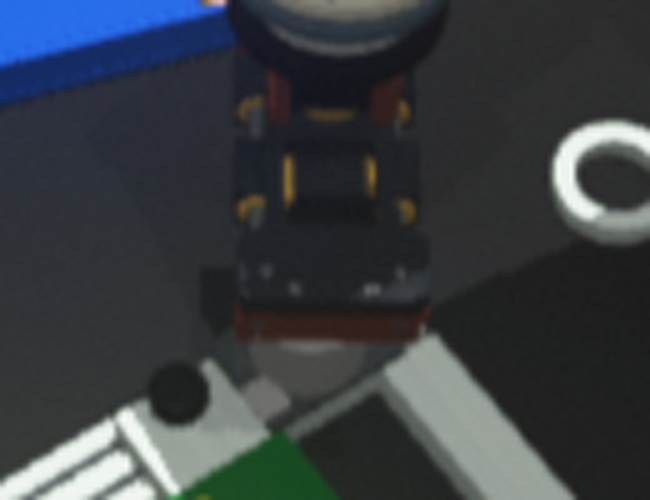

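The wrist view shows the red handle upright in the picture at (322,325), still in line with the pads while the holder has turned. So the plug turned with the gripper: 34.6°, at unchanged height. Now the straight lift.

Emit:
{"op": "send_rows", "data": {"rows": [[-2,0,0,0],[-4,-0.1,0,0],[-6,-0.1,0,0],[-7,-0.1,0,0],[-7,-0.1,0,0],[-7,-0.1,0,0],[-7,-0.1,0,0],[-7,-0.1,0,0]]}}

```text
t: 6.87
ee_pos: [487.7, 6.2, 148.7]
orientation: [-0.842, 1.398, 0.83]
ft_force: [0.0, 0.4, -3.6]
width: 15.9
```

```bash
python3 -c "
from g import *
rel([490,6.5,175],6)
grab('wrist','w5.png')"
```

```text
t 6.8667 tcp [487.689   6.236 148.681] F [ 0.032  0.377 -3.59 ] M [-0.05  -0.098  0.006] w 15.948036048937992 q [-0.009  0.33   1.989 -0.005  0.814 -1.081]
R [[0.008552736479009726, -0.8792506438637055, 0.47628264293797207], [-0.0034149755702094775, 0.4762716037424781, 0.8792915883883017], [-0.9999575934211287, -0.009146842833842983, 0.0010708060503593075]]
jaw yaw deg 61.55708652847212
shift tool [-26.299  -2.147   1.361]
turn about tool x rad -0.6011422440576716
```

View pics/w5.png

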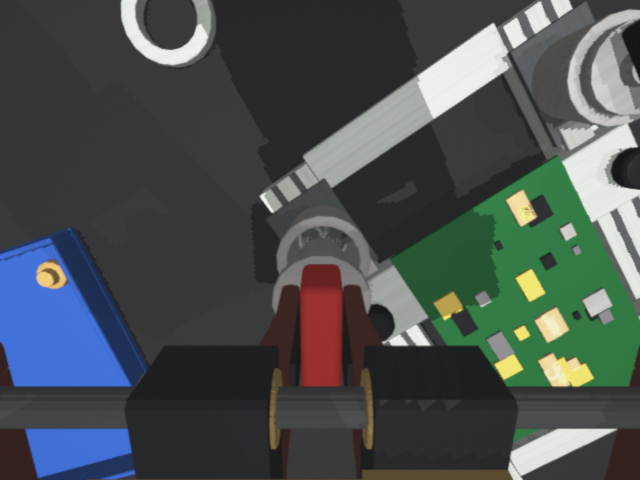

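The plug is out: the open socket shows at (322,245) below it, and the force reads about its weight. I'll go a bit higher, then over to the tray.

Emit:
{"op": "send_rows", "data": {"rows": [[-8,0,0,0],[-8,0,0,0],[-8,0,0,0],[-4,0,0,0],[0,0,0,0]]}}

```text
t: 7.33
ee_pos: [488.6, 6.3, 182.2]
orientation: [-0.843, 1.395, 0.827]
ft_force: [0.3, -0.1, -4.2]
width: 15.6
```

```bash
python3 -c "
from g import *
rel([493,-278,172],6)"
```

```text
t 7.3333 tcp [488.602   6.32  182.199] F [ 0.348 -0.061 -4.196] M [-0.051  0.038 -0.075] w 15.625601166798102 q [-0.009  0.276  1.967 -0.004  0.886 -1.081]
R [[0.01261737708925309, -0.8792069342081228, 0.47627299801242284], [-0.003441252189945676, 0.4762699118256085, 0.8792924023742001], [-0.9999144761322104, -0.012733339309892844, 0.002983704286009914]]
jaw yaw deg 61.55759465230097
shift tool [  11.232 -139.15  -247.936]
turn about tool x rad -0.6011333756238506
```

Emit:
{"op": "send_rows", "data": {"rows": [[0,-3,-6,0],[0,-7,-12,0],[0,-9,-17,0],[0,-10,-18,0],[0,-10,-18,0],[0,-10,-18,0],[0,-10,-18,0],[0,-10,-18,0],[0,-10,-18,0],[0,-10,-18,0]]}}

```text
t: 8.17
ee_pos: [487.4, -185.1, 179.8]
orientation: [-0.845, 1.397, 0.837]
ft_force: [0.1, -0.7, -3.0]
width: 15.8
```

Emit:
{"op": "send_rows", "data": {"rows": [[0,-10,-18,0],[0,-10,-18,0],[0,-9,-16,0],[0,-7,-12,0],[0,-4,-7,0],[0,-2,-3,0],[0,0,0,0]]}}

```text
t: 8.75
ee_pos: [486.2, -280.0, 176.4]
orientation: [-0.839, 1.402, 0.837]
ft_force: [0.9, -0.9, -3.1]
width: 15.9
```

```bash
python3 -c "
from g import *
rel([493,-278,90],6)"
```

```text
t 8.75 tcp [ 486.191 -279.994  176.43 ] F [ 0.852 -0.928 -3.107] M [ 0.014  0.004 -0.011] w 15.906172743139273 q [-0.544  0.389  1.81   0.001  0.942 -1.622]
R [[0.0017914109490415608, -0.8805276661874011, 0.4739913711507633], [-0.00016724988176558542, 0.47399186126003506, 0.880529208764096], [-0.9999983814358346, -0.0016566646663137563, 0.0007018460619567235]]
jaw yaw deg 61.70629380197414
shift tool [86.442 -4.908  4.923]
turn about tool x rad -0.5985380858671377
```

Emit:
{"op": "send_rows", "data": {"rows": [[6,-1,1,0],[12,-2,2,0],[15,-2,2,0],[15,0,0,0],[15,0,0,0],[12,0,0,0],[8,0,0,0],[4,0,0,0],[1,0,0,0],[0,0,0,0]]}}

```text
t: 9.58
ee_pos: [494.1, -269.2, 78.6]
orientation: [-0.841, 1.4, 0.847]
ft_force: [-0.1, -0.1, -4.3]
width: 16.2
```

```bash
python3 -c "
from g import *
rel([493,-278,68],6)
grab('scene','s6.png')"
```

```text
t 9.5833 tcp [ 494.062 -269.18    78.624] F [-0.065 -0.132 -4.263] M [ 0.027  0.027 -0.028] w 16.21392421868443 q [-0.521  0.539  1.851  0.003  0.754 -1.608]
R [[-0.0012431318912012324, -0.8841035739445594, 0.46728933773579456], [0.003386520170510554, 0.46728329724747114, 0.8841011546167473], [-0.9999934930309473, 0.0026815391080586837, 0.0024131398169497387]]
jaw yaw deg 62.14142686756384
shift tool [10.595 -3.21  -8.319]
turn about tool x rad -0.5909435811883011
```

View pics/s6.png

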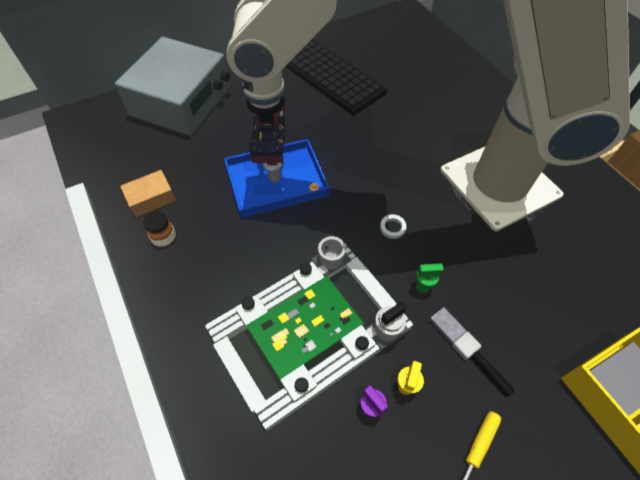

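The plug hangs over the tray floor at about (274,172), well clear of the walls and the nut at (314,187). The black plug is undisturbed. I'll lower it slowly to contact.

Emit:
{"op": "send_rows", "data": {"rows": [[3,-1,-1,0],[3,0,0,0],[1.5,0,0,0],[0,0,0,0]]}}

```text
t: 9.97
ee_pos: [496.2, -271.6, 72.9]
orientation: [-0.844, 1.398, 0.843]
ft_force: [-0.4, -0.4, -3.7]
width: 15.8
```

Emit:
{"op": "send_rows", "data": {"rows": [[0.7,0,0,0],[0.7,0,0,0],[0,0,0,0]]}}

```text
t: 10.22
ee_pos: [496.5, -272.1, 72.0]
orientation: [-0.845, 1.397, 0.842]
ft_force: [0.6, 0.2, -4.0]
width: 16.0
```

Emit:
{"op": "send_rows", "data": {"rows": [[1,0,0,0],[1,0,0,0],[0.7,0,0,0],[0,0,0,0]]}}

```text
t: 10.55
ee_pos: [496.6, -272.2, 69.2]
orientation: [-0.845, 1.397, 0.841]
ft_force: [-0.3, 0.6, -2.9]
width: 16.3
```

Emit:
{"op": "send_rows", "data": {"rows": [[0.7,0,0,0],[0.7,0,0,0],[0,0,0,0]]}}

```text
t: 10.8
ee_pos: [496.8, -272.3, 68.2]
orientation: [-0.845, 1.397, 0.841]
ft_force: [-1.2, -0.3, -1.4]
width: 16.5
```

Emit:
{"op": "send_rows", "data": {"rows": [[0.7,0,0,0],[0.7,0,0,0],[0,0,0,0]]}}

```text
t: 11.05
ee_pos: [496.8, -272.3, 68.2]
orientation: [-0.845, 1.397, 0.841]
ft_force: [-0.9, 0.7, -2.5]
width: 15.9
```

Emit:
{"op": "send_rows", "data": {"rows": [[1.2,0,0,0],[1.2,0,0,0],[0,0,0,0]]}}

```text
t: 11.3
ee_pos: [497.5, -272.6, 68.1]
orientation: [-0.846, 1.396, 0.84]
ft_force: [-1.4, 1.0, -1.9]
width: 16.1
```

```bash
python3 -c "
from g import *
rel()
grab('wrist','w7.png')
d=grab('scene');a=d['img'][100:250,200:350]
cv2.imwrite('pics/s7.png',cv2.resize(a[:,:,::-1],None,fx=4,fy=4,interpolation=cv2.INTER_CUBIC))"
```

```text
t 11.3 tcp [ 497.477 -272.634   68.094] F [-1.435  0.992 -1.936] M [ 0.071  0.16  -0.02 ] w 16.123136842758505 q [-0.524  0.559  1.85   0.003  0.728 -1.61 ]
R [[0.00594029806116847, -0.8838408718518633, 0.4677499610936198], [-0.0007554129336544424, 0.46775411435590064, 0.8838583132235771], [-0.9999820709443967, -0.005603726194716108, 0.002110934032722611]]
jaw yaw deg 62.11159195042569
```

View pics/s7.png

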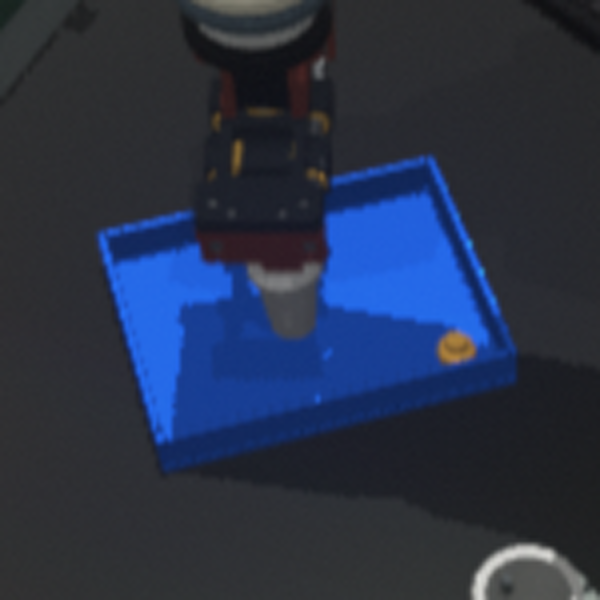

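The plug stands upright on the tray floor, foot at about crop (293,330). The TCP stalled at 68.1 mm, the height predicted for floor contact, and the downward load has dropped. Releasing.

Emit:
{"op": "send_rows", "data": {"rows": [[0,0,0,0],[0,0,0,0],[0,0,0,0],[0,0,0,0],[0,0,0,0],[0,0,0,0],[0,0,0,0],[0,0,0,0],[0,0,0,0]], "fingers": 0.7}}

```text
t: 12.15
ee_pos: [499.2, -273.6, 67.6]
orientation: [-0.849, 1.394, 0.837]
ft_force: [0.1, 0.2, 0.3]
width: 61.6
```

```bash
python3 -c "
from g import *
rel()
grab('wrist','w8.png')"
```

```text
t 12.15 tcp [ 499.204 -273.617   67.628] F [0.084 0.185 0.317] M [-0.006 -0.021  0.015] w 61.60161675707442 q [-0.524  0.56   1.848  0.004  0.724 -1.61 ]
R [[0.009361335445630004, -0.8837632293793087, 0.4678406991655704], [-0.002690833986504493, 0.4678372423133963, 0.8838105419811724], [-0.9999525612803497, -0.009532528607454571, 0.0020015212256173087]]
jaw yaw deg 62.105716552993776
```

View pics/w8.png

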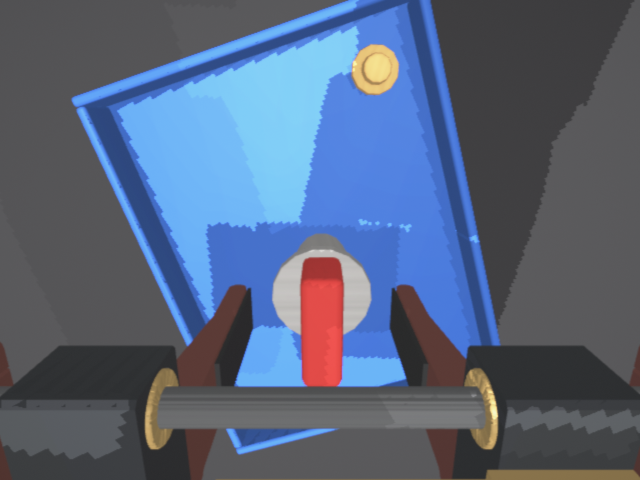

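The plug stands free between the open fingers, handle at (322,320), with no force on the tool. Now I'll retreat upward.

Emit:
{"op": "send_rows", "data": {"rows": [[-4,0,0,0],[-8,0,0,0],[-12,0,0,0],[-15,0,0,0],[-18,0,0,0],[-18,0,0,0],[-18,0,0,0],[-15,0,0,0],[-8,0,0,0],[0,0,0,0]]}}

```text
t: 13.03
ee_pos: [498.2, -273.4, 197.0]
orientation: [-0.851, 1.393, 0.834]
ft_force: [0.3, -0.6, 0.1]
width: 61.6
```

Emit:
{"op": "send_rows", "data": {"rows": [[-5,15,25,0],[-5,15,25,0],[-5,15,25,0],[0,15,25,0],[0,15,25,0],[0,8,12,0],[0,0,0,0],[0,0,0,0]]}}

```text
t: 13.7
ee_pos: [487.0, -108.1, 211.2]
orientation: [-0.85, 1.393, 0.831]
ft_force: [-1.1, -0.6, 0.4]
width: 61.5
```

```bash
python3 - <<'E'
from g import *
rel()
for n in('top','scene'): np.savez('/tmp/%s.npz'%n,**grab(n,n+'9.png'))
E
python3 m.py | grep -E 'red|high'
python3 - <<'E'
from h import *
d=dict(np.load('/tmp/scene.npz'));W=pts(d);hsv=cv2.cvtColor(d['img'],cv2.COLOR_RGB2HSV)
H,S,V=[hsv[...,i].astype(int) for i in range(3)]
for n in('top','scene'):
    d=dict(np.load('/tmp/%s.npz'%n));W=pts(d);hsv=cv2.cvtColor(d['img'],cv2.COLOR_RGB2HSV);H,S,V=[hsv[...,i].astype(int) for i in range(3)]
    r=((H<6)|(H>174))&(S>160)&(V>60)&(abs(W[...,0]-490)<120)&(abs(W[...,1]+270)<120)
    p=W[r];print(n,r.sum(),np.nanmean(p,0),np.nanpercentile(p[:,2],[5,50,95]))
E
```

```text
t 13.7 tcp [ 487.001 -108.136  211.225] F [-1.084 -0.625  0.439] M [-0.016  0.019 -0.027] w 61.53218077298613 q [-0.241  0.247  1.923 -0.003  0.957 -1.32 ]
R [[0.013307193243152826, -0.8824103567659694, 0.4702923355532639], [-0.0056890084670841445, 0.47025955407487086, 0.8825098225991396], [-0.9998952714112866, -0.014419225827274618, 0.0012377947694289237]]
jaw yaw deg 61.94670226990441
top 0 [nan nan nan] nan
scene 195 [ 499.15159097 -267.62745524   90.31710975] [75.79878038 92.86990572 99.14896601]Traceback (most recent call last):
  File "m.py", line 8, in <module>
    i=1+np.argmax(st[1:,4]);print(n,'red',st[i],c[i])
        ~~~~~~~~~^^^^^^^^^^
    return _wrapfunc(a, 'argmax', axis=axis, out=out, **kwds)
    return bound(*args, **kwds)
ValueError: attempt to get argmax of an empty sequence
<stdin>:7: RuntimeWarning: Mean of empty slice
  return np.nanmean(a, axis, out=out, keepdims=keepdims)
```

View pics/scene9.png

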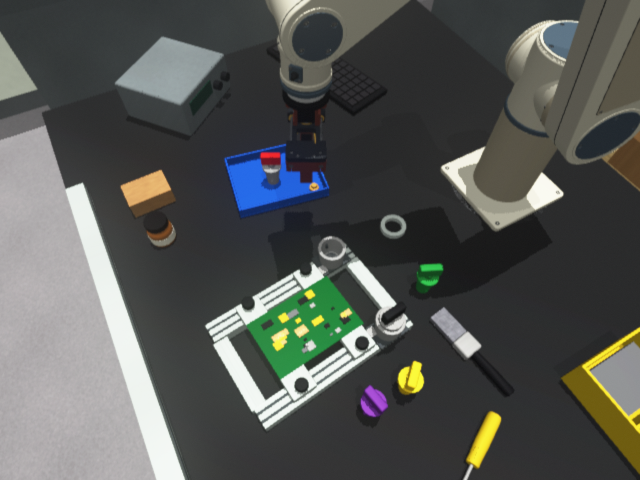

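The plug stands upright in the tray at about (271,168). Its handle top is at z≈97, as expected for a plug standing on the floor (5+92 mm), so its half-way point is at 51 mm. I'll do a quick black-plug check, then hand in.

```bash
python3 - <<'E'
from h import *
W=pts(dict(np.load('/tmp/scene.npz')))
m=(W[...,2]>118)&(W[...,2]<135)&(abs(W[...,0]-472)<60)&(abs(W[...,1]-195)<60)
p=W[m];print(m.sum(),cv2.minAreaRect(p[:,:2].astype(np.float32)),p.mean(0))
print(ctrl.close_job())
E
```

```text
239 ((471.7974853515625, 195.60765075683594), (45.278987884521484, 16.232275009155273), 5.927759647369385) [472.9279996  196.52169805 127.79185198]
the job is handed in; nothing more can be done
None
```

I moved the red plug from its socket into the blue tray and handed the job in at about 13.8 s. No verdict was reported.

- **Twist and lift:** I gripped the red handle (16 mm measured) and turned it about 34.6° while it was still seated. It then came straight up about 80 mm, with only about the plug's weight on the wrist.
- **Placing:** I lowered it until the foot touched the tray floor, where the tool stopped at the predicted 68 mm, and only then opened the fingers and backed away.
- **Red plug check:** It stands upright near the middle of the tray. Its handle top is at z≈97 mm, so its half-way point is at about 51 mm (limit 60 mm).
- **Black plug check:** It measured (471.8, 195.6) mm at 5.9°, against (471.9, 195.5) mm at 6.6° at the start from the same camera. That is unchanged within the measuring error.
- **Check that failed:** The final measurement from the top camera found no red, and I did not look into why. The red plug's final position therefore rests on the scene camera and the wrist view at release.
- **At hand-in:** The gripper was clear of everything, with only noise on the force sensor.

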